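# Clamp a ground roller in the V-fixture

### The arm

A 6-joint arm with a two-finger parallel gripper is mounted at the origin on a cart in front of the work surface, level with it; the furniture and walls round the work are solid. World frame = base frame: x ahead of the robot, y to its left, z up, the work surface at z = 0. Lengths are in m, angles in rad, forces in N, time in s.
With the tool pointing down it reaches from about 0.35 to 0.875 m from the base axis. Payload 15.5 kg.
Tool frame: the origin (TCP) lies midway between the tips of the shut fingers; the grasp point (between the pads) lies 19 mm behind it (arm.tcp_to_grasp is the distance from the TCP to the grasp point, in m); z points along the fingers, y is the line along which they close (so a half turn about z gives the same grasp; the last joint's range is limited). The gripper opens to 85 mm and grips with 20 to 120 N. Pads are 22 mm wide; open, the fingers measure 114 mm over their backs; the gripper's body (76 mm by 85 mm) begins 54 mm behind the grasp point. The pads swing forward as they close: fully open they stand 13 mm farther back than shut.
Start: joints at [1.109, 0.494, 1.345, -0, 1.302, -0.096], TCP at [0.224, 0.584, 0.231] pointing down, gripper open.
Joint ranges: [-2.91, 2.91], [-0.82, 2.16], [0.22, 2.67], [-1.22, 4.37], [0.12, 2.79], [-3.08, 3.08]. Speed limits (rad/s): [1.89, 1.89, 2.57, 3.01, 3.01, 3.01].

### API

Orientations are given as a rotation vector (axis times angle).
In Python, from rig import arm gives the robot as it stands.
- The arm moves only by the tool arm_command, never from a script. Its argument "deltas" is a list of rows, each an object with "delta_pos": the shift along the tool's x, y, z in cm, a list of three; "dr": the turn, a rotation vector about the tool's x, y, z in degrees, a list of three. In form: [{"delta_pos": [dx, dy, dz], "dr": [ax, ay, az]}, ...]. A call has 1 to 20 rows; each row is the pose to reach, as a shift and turn from the pose commanded when the call began, along the tool's axes at that moment; what a row does not reach only later rows make up. A row lasts 1/10 s, in which the tool goes at most 50 mm and 8.59 degrees, less where a joint would pass 70% of its speed; a pose out of reach is approached as far as the arm can. A call with a gripper value outside its range is refused whole. "claw" is the opening, from 0 (shut) to 1 (fully open), set as the call begins (left out, the last holds). The fingers move at their own pace and stop on an object; "squeeze" is the grip in N (left out, the last holds). Time passes only in rows, so rows that repeat a pose let the fingers close. It gives the time, the measured TCP pose, the force, the opening and the grip force at its end, in the units of the state.
- arm.state(): the state, without advancing time (a new reading comes with each control period).
- arm.get_image(name): name is "scene" or "side" or "wrist"; returns the picture (420x560x3 uint8, red, green, blue); there is no depth.
- arm.calibration(name): a dict with "mtx" (3x3 intrinsics, pixels), "R" (3x3) and "t" (3): a world point X has camera coordinates R X + t. Camera axes: x right, y down, z forward; pixel columns grow to the right and rows downward; lengths in m; the calibration is good to about 2 mm. The wrist camera is an equidistant fisheye: a pixel r from the principal point sees the ray r / f radians off the axis. A picture is of the moment at which its call begins: read the wrist's pose just before it. calibration takes no time and is no camera call; for the wrist camera it gives the pose at the moment of the call.
- arm.finish_job(): hands the job in; it is judged then, once.
Trained networks look in the newest picture that a camera, given by its name, has taken for a name from the list of things; names that differ only in an ending like _2 or _b are one class to them, and where a whole thing is asked for, a point or a joint stands for the part that bears it (a point fixed in the world has none). Each returns a list of dicts, best first, with "p" (0 to 1); they miss things now and then, are a little off and sometimes report something else, mostly with a low value. They report only what shows in the picture. A call takes as long as a camera call.
- arm.search_frame(name, camera): "centre" ([x, y, z] in m, in world coordinates, good to about 4 mm: the middle of the surface that is visible of it).
- arm.outline_of(name, camera): "pixels" (420x560 bool, what is visible of it).
- arm.pinpoint(name, camera): "centre" ([x, y, z] in m, in world coordinates, good to about 4 mm: a listed point, or the origin of a listed thing).
The state is a dict: "time": time; "joint_pos": joint angles; "qvel": joint speeds; "joint_efforts": joint torques, N m; "eef_pos": TCP position; "tool_rot": TCP orientation; "wrist_force": force on the tool from outside, world axes, zero at the start; "wrist_torque": the same for the moment, N m; "finger_gap": finger opening in m; "grasp_force": force on a finger pad.
Only numpy, scipy, OpenCV 4.12 (cv2) and the standard library are available. Lean on these libraries where they do the work, as an engineer would, in place of code of your own. Each camera call takes 0.05 s, during which the arm holds its last target. There are 200 camera calls.

### The job

Set the bright steel roller up in the V-fixture ready for reaming: slide the clamp jaw back, stand the roller upright on the bed between the jaw and the V, then push the jaw up by its black post until its pad has slid the roller home against both V faces and clamps it there with about 8 N, and let go. Do it by feel, as the pad's spindle is locked wherever the last job left it: more than about 20 N on the roller bruises its ground surface. Leave the black roller, the oil bottle and the tape measure where they are.

Things in the scene. Friction and masses are not known exactly. Their poses are not given: they have to be found in the camera images.
- roller_b: bright steel roller, a plain cylinder with a small bore in its top, 33 mm in diameter and 38 mm long, 0.22 kg, standing upright on the bench; origin at the centre of its underside, z along its axis
- roller_a: black roller of the same size, standing near the bright one; not wanted, leave it; origin at the centre of its underside
- v_fixture: the V-fixture's grey base plate, 210 x 100 x 12 mm, with a bright bed strip on top, screwed to the bench; origin at the centre of its underside; x points along the jaw's slide towards the V (away from the jaw), y to the left across the slide, z up. The bed (plate top) is 12 mm over the bench; the V stands at the +x end, the sliding jaw on the -x side
- v_seat (a point): point on the bed, 45 mm ahead (+x) of the plate's centre, on the axis that a 33 mm roller has when it is home against both V faces; axes as v_fixture. The V opens towards -x, 90 degrees between its faces; its two cheeks begin at x = -9.5 mm (mouth 65 mm wide) and rise 24 mm over the bed, so a standing roller stands 14 mm proud of them
- v_left: left (+y) dark steel cheek of the V; origin at v_seat, same axes; spans x -9.5 to +43, y +1.5 to +37.5 mm; its V face touches a home roller 11.7 mm ahead and 11.7 mm left of the origin. Oiled, so a roller slides along it. The jaw's brass pad face stands 12 to 26 mm ahead of the blue block, as the last user locked its spindle, so the jaw stops at 0.012 to 0.026 on a home roller: found by feel
- v_right: right (-y) dark steel cheek of the V, mirror image of the left; origin at v_seat
- clamp_jaw (a joint): blue sliding clamp jaw: metres that it is drawn back (towards -x), 0 to 0.080; starts nearly shut, below 0.011; at 0.060 there is room for the roller whatever the pad's setting. The front of its blue block lies 16.5 mm plus this value behind (-x of) v_seat. A drag brake holds it where it is left: sliding it takes 8 N either way, and let go it keeps up to 8 N of clamping force
- jaw_post (a point): grip point on the axis of the jaw's upright black post: post 17 mm in diameter, free from 26.5 to 67.5 mm over the bed (26 mm wide steel washer under it, on the blue block, 44 x 44 mm, top 22.5 mm over the bed). This point lies 47.5 mm over the bed, 22 mm behind the block's front. A brass pad, 21 mm wide, on a spindle ahead of the block presses the roller
- oil_bottle: green oil bottle with yellow spout, 45 mm in diameter, 150 mm tall, standing right of the fixture; origin at the centre of its underside; leave it
- tape_measure: yellow tape measure 60 x 70 x 36 mm, lying on the bench's front left; origin at the centre of its underside; leave it

How it is judged:
By the outcome, as a careful person would: the job done as asked, in the order asked, and still so for the second after the job is handed in, with the robot touching nothing.
It also fails if it takes over 72 s, if anything falls off the work surface, if the arm or the gripper's body presses on something with over 40 N, if the wrist force passes 120 N, or if a joint passes its speed limit or range.

## Working session

There is one attempt and no reset: what is moved stays moved. The work goes in short steps, Python scripts to look and compute and a tool call to move; the robot and the scene stay as the last step left them, time stands still between calls to the robot, and variables do not carry over. Pictures are saved under pics/ and viewed, at most 10 in all, crops included, and the job is handed in when it is done.

Besides the shell and the picture viewer there is one more tool, called as name(argument=value, ...), one argument or row to a line, values as JSON. arm_command: Moves the arm, as the interface text tells. Its arguments: {"type":"object","properties":{"deltas":{"type":"array"},"claw":{"type":"number"},"squeeze":{"type":"number"}},"required":["deltas"]}

```bash
mkdir -p pics
cat > h.py <<'E'
import numpy as np, cv2
from rig import arm
from scipy.spatial.transform import Rotation as R
def snap(cam,fn):
    im=arm.get_image(cam); cv2.imwrite('pics/'+fn,im[:,:,::-1]); return im
def delta(p,yaw=None):
    s=arm.state(); q=R.from_rotvec(s['tool_rot'])
    print('delta cm',np.round(q.inv().apply(np.array(p)-s['eef_pos'])*100,2))
E
python3 - <<'E'
from h import *
a=snap('scene','s1.png');b=snap('side','d1.png')
for c in ['scene','side']:
    for n in ['roller_b','roller_a','v_fixture','v_seat','v_left','v_right','jaw_post','clamp_jaw','oil_bottle','tape_measure']:
        for f in ([arm.pinpoint] if n!='clamp_jaw' else [arm.search_frame]):
            try: print(c,n,[(np.round(d['centre'],4).tolist(),round(d['p'],2)) for d in f(n,c)[:3]])
            except Exception as e: print(c,n,e)
s=arm.state();print(s)
print(R.from_rotvec(s['tool_rot']).as_matrix().round(3))
cv2.imwrite('pics/both1.png',cv2.resize(np.hstack([a,b])[:,:,::-1],(800,300)))
E
```

```text
scene roller_b [([0.5033, 0.1695, -0.0023], 0.63), ([0.4687, 0.2497, -0.0002], 0.55)]
scene roller_a [([0.5033, 0.1695, -0.0023], 0.63), ([0.4687, 0.2497, -0.0002], 0.55)]
scene v_fixture [([0.513, 0.0187, -0.0016], 0.7), ([0.3878, 0.1926, 0.0042], 0.62)]
scene v_seat [([0.5629, 0.0184, 0.0109], 0.92)]
scene v_left [([0.5589, 0.0186, 0.0133], 0.9)]
scene v_right [([0.5589, 0.0188, 0.0153], 0.97)]
scene jaw_post [([0.5138, 0.0184, 0.0613], 0.71)]
scene clamp_jaw [([0.5115, 0.0094, 0.0388], 0.75)]
scene oil_bottle [([0.5034, -0.2456, -0.0008], 0.64), ([0.4703, 0.2495, -0.0002], 0.45)]
scene tape_measure [([0.3888, 0.1916, 0.0024], 0.77)]
side roller_b [([0.4714, 0.2508, -0.0003], 0.94), ([0.5059, 0.1701, -0.0025], 0.57)]
side roller_a [([0.4714, 0.2508, -0.0003], 0.94), ([0.5059, 0.1701, -0.0025], 0.57)]
side v_fixture [([0.5203, 0.024, 0.003], 0.66)]
side v_seat [([0.562, 0.0203, 0.0157], 0.56), ([0.5602, 0.0208, 0.0121], 0.2)]
side v_left [([0.5595, 0.0223, 0.0105], 0.61)]
side v_right [([0.5579, 0.022, 0.0133], 0.51)]
side jaw_post [([0.512, 0.0247, 0.0612], 0.44)]
side clamp_jaw [(
[... 203 characters left out ...]
01,  1.34551964e+00, -3.47239852e-05,
        1.30249306e+00, -9.55269105e-02]), 'qvel': array([ 0.00080116,  0.00118693,  0.00070624,  0.00029445, -0.00145636,
        0.00096034]), 'joint_efforts': array([-6.51728376e-03, -8.82021546e+01, -3.84249508e+01, -6.84333390e-04,
        9.70217516e-04,  2.86505028e-06]), 'eef_pos': array([0.22354057, 0.58364779, 0.23128047]), 'tool_rot': array([ 5.71274745e-01,  3.08918334e+00, -2.00502350e-05]), 'wrist_force': array([ 0.93579449, -0.54741297,  0.46318077]), 'wrist_torque': array([-0.01582406, -0.02924662, -0.00344739]), 'grasp_force': 0.0, 'finger_gap': 0.08533840864468965}
[[-0.934  0.358  0.   ]
 [ 0.358  0.934 -0.   ]
 [-0.    -0.    -1.   ]]
```

View pics/s1.png

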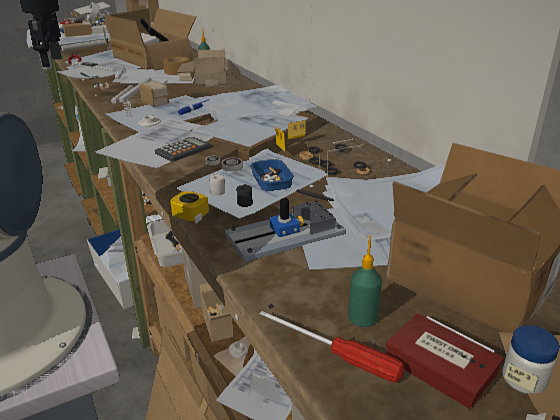

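View pics/d1.png

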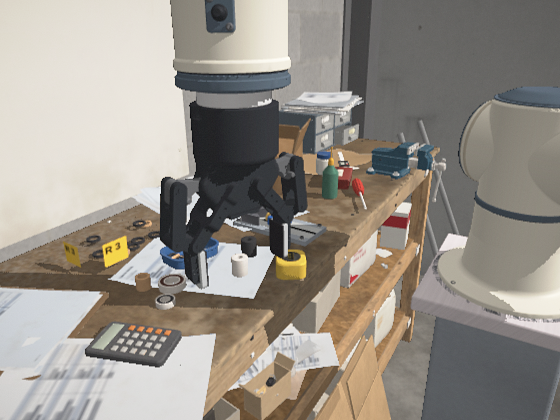

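The bright roller is at (217,184) in the scene picture, world (0.47, 0.25). The black one is at (244,195). The fixture's slide runs roughly along world +x, with the post at (284,210). I'll move above the fixture for a look with the wrist camera.

arm_command(
  deltas=[
    {"delta_pos": [-42.7,-39.8,-2],"dr": [0,0,-21]},
    {"delta_pos": [-42.7,-39.8,-2],"dr": [0,0,-21]},
    {"delta_pos": [-42.7,-39.8,-2],"dr": [0,0,-21]},
    {"delta_pos": [-42.7,-39.8,-2],"dr": [0,0,-21]},
    {"delta_pos": [-42.7,-39.8,-2],"dr": [0,0,-21]},
    {"delta_pos": [-42.7,-39.8,-2],"dr": [0,0,-21]},
    {"delta_pos": [-42.7,-39.8,-2],"dr": [0,0,-21]},
    {"delta_pos": [-42.7,-39.8,-2],"dr": [0,0,-21]},
    {"delta_pos": [-42.7,-39.8,-2],"dr": [0,0,-21]},
    {"delta_pos": [-42.7,-39.8,-2],"dr": [0,0,-21]},
    {"delta_pos": [-42.7,-39.8,-2],"dr": [0,0,-21]},
    {"delta_pos": [-42.7,-39.8,-2],"dr": [0,0,-21]},
    {"delta_pos": [-42.7,-39.8,-2],"dr": [0,0,-21]},
    {"delta_pos": [-42.7,-39.8,-2],"dr": [0,0,-21]},
    {"delta_pos": [-42.7,-39.8,-2],"dr": [0,0,-21]},
    {"delta_pos": [-42.7,-39.8,-2],"dr": [0,0,-21]},
  ],
  claw=1,
)

```text
time: 2.7
eef_pos: [0.4795, 0.0602, 0.2513]
tool_rot: [0.003, -3.141, -0.0]
wrist_force: [0.1, 0.4, -0.1]
finger_gap: 0.0853
grasp_force: 0.0
```

Run:
```python
from h import *
c=arm.calibration('wrist'); snap('wrist','w1.png')
print(c, -c['R'].T@c['t'])
for n in ['roller_b','v_fixture','v_seat','v_left','v_right','jaw_post']:
    print(n,[(np.round(d['centre'],4).tolist(),round(d['p'],2)) for d in arm.pinpoint(n,'wrist')[:3]])
s=arm.state();print(s['time'],s['eef_pos'],s['joint_pos'].round(2),s['wrist_force'],R.from_rotvec(s['tool_rot']).as_matrix().round(3))
```

```text
{'mtx': array([[325.1922621 ,   0.        , 282.36863372],
       [  0.        , 325.1922621 , 216.34062189],
       [  0.        ,   0.        ,   1.        ]]), 'R': array([[-1.89485182e-03,  9.99998163e-01,  2.89431844e-04],
       [ 9.64595227e-01,  1.75143667e-03,  2.63728990e-01],
       [ 2.63727999e-01,  7.78911932e-04, -9.64596774e-01]]), 't': array([-0.05914321, -0.5017356 ,  0.27168598])} [0.4122085  0.05981024 0.39440676]
roller_b [([0.4997, 0.1729, 0.0072], 0.8), ([0.4718, 0.2488, -0.0033], 0.63)]
v_fixture [([0.5155, 0.0198, 0.0018], 0.6)]
v_seat [([0.5581, 0.0201, 0.0136], 0.79)]
v_left [([0.5609, 0.0193, 0.0056], 0.82)]
v_right [([0.5589, 0.0148, 0.0101], 0.81), ([0.5169, 0.0243, 0.0595], 0.71)]
jaw_post [([0.5142, 0.0243, 0.0589], 0.62)]
3.05 [0.47987668 0.05950005 0.2512956 ] [-0.    0.27  1.65  0.    1.21 -1.57] [ 0.41805321 -0.01576956 -0.0329174 ] [[-1.    -0.001  0.   ]
 [-0.001  1.     0.   ]
 [-0.     0.    -1.   ]]
```

View pics/w1.png

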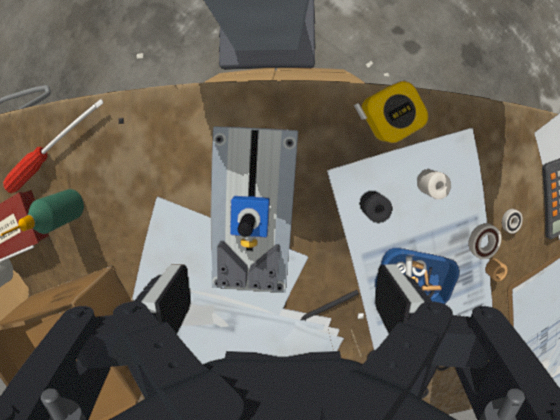

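The wrist view shows the fixture around (250,210), with the V towards +x (image down), the post at (245,222) and the bright roller at (434,184). I'll rectify it to top-down views to get accurate poses.

```bash
cat >> h.py <<'E'
def project(P,c):
    Q=P@c['R'].T+c['t']; r=np.linalg.norm(Q[...,:2],axis=-1); th=np.arctan2(r,Q[...,2]); f=c['mtx'][0,0]
    return Q[...,:2]/r[...,None]*(th*f)[...,None]+c['mtx'][:2,2]
def rect(im,c,x0,x1,y0,y1,z,k=3000):
    ys,xs=np.meshgrid(np.arange(y0,y1,1/k),np.arange(x0,x1,1/k))
    uv=project(np.stack([xs,ys,0*xs+z],-1),c).astype(np.float32)
    o=cv2.remap(im,uv[...,0],uv[...,1],cv2.INTER_CUBIC)
    for i in np.arange(np.ceil(x0*100),x1*100): 
        r=int((i/100-x0)*k); o[r,::6]=(255,0,0)
    for i in np.arange(np.ceil(y0*100),y1*100): 
        r=int((i/100-y0)*k); o[::6,r]=(0,255,0)
    return o
E
python3 - <<'E'
from h import *
c=arm.calibration('wrist'); im=cv2.imread('pics/w1.png')
a=rect(im,c,.405,.605,-.045,.085,.012); b=rect(im,c,.42,.52,.2,.3,.038); 
o=np.zeros((600,700,3),np.uint8); o[:a.shape[0],:a.shape[1]]=a[:600]; o[:300,400:700]=b[:300,:300]
cv2.imwrite('pics/r1.png',o)
E
```

```text
(no output)
```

View pics/r1.png

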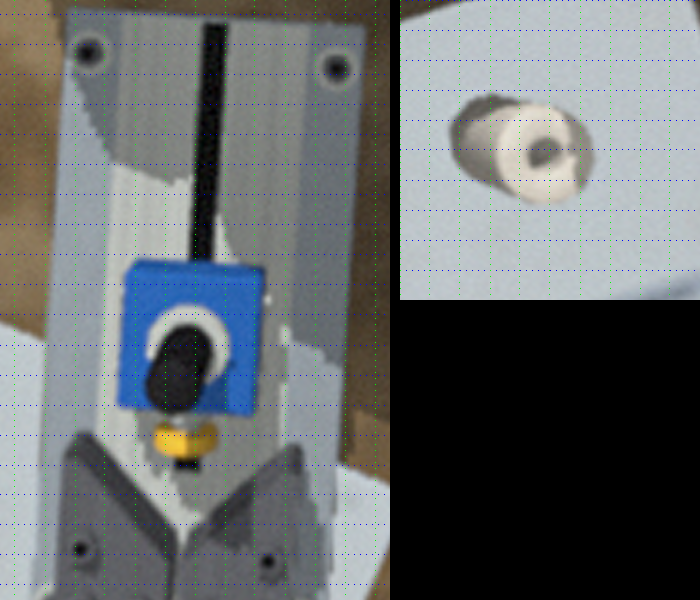

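arm_command(
  deltas=[
    {"delta_pos": [-3.26,-3.85,5],"dr": [0,0,3]},
    {"delta_pos": [-3.26,-3.85,9],"dr": [0,0,3]},
    {"delta_pos": [-3.26,-3.85,12],"dr": [0,0,3]},
    {"delta_pos": [-3.26,-3.85,13],"dr": [0,0,3]},
    {"delta_pos": [-3.26,-3.85,13],"dr": [0,0,3]},
    {"delta_pos": [-3.26,-3.85,15],"dr": [0,0,3]},
    {"delta_pos": [-3.26,-3.85,17],"dr": [0,0,3]},
    {"delta_pos": [-3.26,-3.85,19],"dr": [0,0,3]},
    {"delta_pos": [-3.26,-3.85,20],"dr": [0,0,3]},
    {"delta_pos": [-3.26,-3.85,20.6],"dr": [0,0,3]},
    {"delta_pos": [-3.26,-3.85,20.6],"dr": [0,0,3]},
    {"delta_pos": [-3.26,-3.85,20.6],"dr": [0,0,3]},
  ],
)

```text
time: 4.25
eef_pos: [0.5132, 0.0208, 0.0462]
tool_rot: [0.081, 3.139, -0.0]
wrist_force: [0.5, -0.4, 1.0]
finger_gap: 0.0851
grasp_force: 0.0
```

arm_command(
  deltas=[
    {"delta_pos": [0,0,0],"dr": [0,0,0]},
    {"delta_pos": [0,0,0],"dr": [0,0,0]},
    {"delta_pos": [0,0,0],"dr": [0,0,0]},
    {"delta_pos": [0,0,0],"dr": [0,0,0]},
    {"delta_pos": [0,0,0],"dr": [0,0,0]},
    {"delta_pos": [0,0,0],"dr": [0,0,0]},
    {"delta_pos": [0,0,0],"dr": [0,0,0]},
    {"delta_pos": [0,0,0],"dr": [0,0,0]},
  ],
  claw=0,
  squeeze=25,
)

```text
time: 5.05
eef_pos: [0.5126, 0.0214, 0.0455]
tool_rot: [0.081, 3.14, 0.001]
wrist_force: [-0.2, 8.3, 5.2]
finger_gap: 0.0164
grasp_force: 24.4
```

arm_command(
  deltas=[
    {"delta_pos": [0,0.08,0],"dr": [0,0,0]},
    {"delta_pos": [0.3,0.08,0],"dr": [0,0,0]},
    {"delta_pos": [0.8,0.08,0],"dr": [0,0,0]},
    {"delta_pos": [1.4,0.08,0],"dr": [0,0,0]},
    {"delta_pos": [2.0,0.08,0],"dr": [0,0,0]},
  ],
  squeeze=40,
)

```text
time: 5.55
eef_pos: [0.4944, 0.0226, 0.0455]
tool_rot: [0.081, 3.137, 0.0]
wrist_force: [9.0, 3.0, -4.9]
finger_gap: 0.0158
grasp_force: 39.3
```

arm_command(
  deltas=[
    {"delta_pos": [0.6,0.02,0],"dr": [0,0,0]},
    {"delta_pos": [1.2,0.02,0],"dr": [0,0,0]},
    {"delta_pos": [1.8,0.02,0],"dr": [0,0,0]},
    {"delta_pos": [2.4,0.02,0],"dr": [0,0,0]},
    {"delta_pos": [2.9,0.02,0],"dr": [0,0,0]},
    {"delta_pos": [3.2,0.02,0],"dr": [0,0,0]},
    {"delta_pos": [3.2,0.02,0],"dr": [0,0,0]},
  ],
)

```text
time: 6.25
eef_pos: [0.4618, 0.0246, 0.0455]
tool_rot: [0.081, 3.138, 0.0]
wrist_force: [4.9, 5.3, 0.2]
finger_gap: 0.0162
grasp_force: 39.7
```

arm_command(
  deltas=[
    {"delta_pos": [0,0,0],"dr": [0,0,0]},
    {"delta_pos": [0,0,0],"dr": [0,0,0]},
    {"delta_pos": [0,0,0],"dr": [0,0,0]},
    {"delta_pos": [0,0,0],"dr": [0,0,0]},
    {"delta_pos": [0,0,-2],"dr": [0,0,0]},
    {"delta_pos": [0,0,-5],"dr": [0,0,0]},
    {"delta_pos": [0,0,-7.5],"dr": [0,0,0]},
    {"delta_pos": [0,0,-9],"dr": [0,0,0]},
    {"delta_pos": [0,0,-9],"dr": [0,0,0]},
  ],
  claw=1,
)

```text
time: 7.15
eef_pos: [0.4616, 0.0244, 0.137]
tool_rot: [0.081, 3.137, -0.0]
wrist_force: [-0.1, -0.3, -0.4]
finger_gap: 0.0859
grasp_force: 0.0
```

arm_command(
  deltas=[
    {"delta_pos": [0.22,5,0],"dr": [0,0,0]},
    {"delta_pos": [0.22,10,0],"dr": [0,0,0]},
    {"delta_pos": [0.22,15,0],"dr": [0,0,0]},
    {"delta_pos": [0.22,19,0],"dr": [0,0,0]},
    {"delta_pos": [0.22,22,0],"dr": [0,0,0]},
    {"delta_pos": [0.22,22.5,0],"dr": [0,0,0]},
    {"delta_pos": [0.22,22.5,0],"dr": [0,0,0]},
    {"delta_pos": [0.22,22.5,0],"dr": [0,0,0]},
    {"delta_pos": [0.22,22.5,0],"dr": [0,0,0]},
  ],
)

```text
time: 8.05
eef_pos: [0.47, 0.2481, 0.135]
tool_rot: [-0.083, -3.14, 0.001]
wrist_force: [0.2, -0.1, -0.1]
finger_gap: 0.0853
grasp_force: 0.0
```

Run:
```python
from h import *
c=arm.calibration('wrist'); im=snap('wrist','w2.png')[:,:,::-1]
print([(np.round(d['centre'],4).tolist(),round(d['p'],2)) for d in arm.pinpoint('roller_b','wrist')[:3]])
ol=arm.outline_of('roller_b','wrist')
for d in ol[:2]: print(d['p'],np.argwhere(d['pixels']).mean(0))
s=arm.state();print(s['eef_pos'],s['tool_rot'])
a=rect(im,c,.37,.57,.15,.35,.038); a2=rect(im,c,.40,.64,-.05,.10,.012,2000)
o=np.zeros((600,800,3),np.uint8); o[:600,:600]=a[:600,:600]
cv2.imwrite('pics/r2.png',o[:,:600]);
```

```text
[([0.5007, 0.175, 0.0029], 0.96), ([0.4714, 0.2487, -0.0015], 0.9)]
0.79 [251.83513686 198.51177594]
0.65 [215.58348403 284.24593128]
[0.47020649 0.24849076 0.13529355] [-8.28923971e-02 -3.14042255e+00  1.33049149e-04]
```

View pics/r2.png

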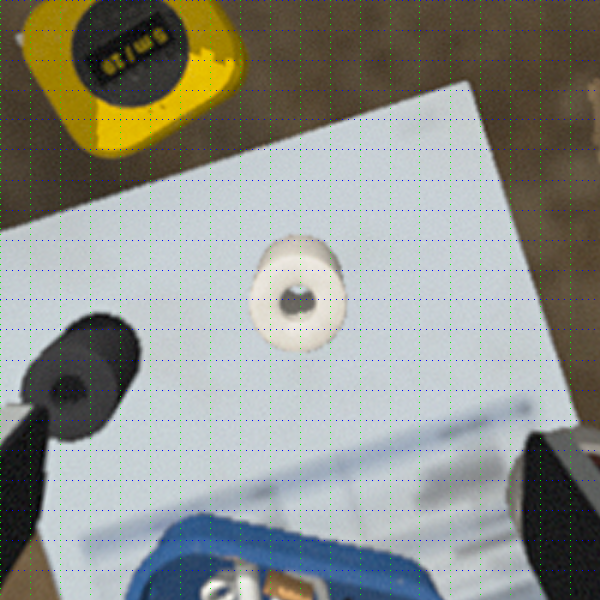

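The bright roller's top centre is at (298,302), world (0.4707, 0.2493). The black roller is close by, so I'll part-close the claw before descending.

arm_command(
  deltas=[
    {"delta_pos": [-0.05,0.08,2],"dr": [0,0,0]},
    {"delta_pos": [-0.05,0.08,4],"dr": [0,0,0]},
    {"delta_pos": [-0.05,0.08,6],"dr": [0,0,0]},
    {"delta_pos": [-0.05,0.08,7.5],"dr": [0,0,0]},
    {"delta_pos": [-0.05,0.08,9],"dr": [0,0,0]},
    {"delta_pos": [-0.05,0.08,10.5],"dr": [0,0,0]},
    {"delta_pos": [-0.05,0.08,12],"dr": [0,0,0]},
    {"delta_pos": [-0.05,0.08,12.6],"dr": [0,0,0]},
    {"delta_pos": [-0.05,0.08,12.6],"dr": [0,0,0]},
    {"delta_pos": [-0.05,0.08,12.6],"dr": [0,0,0]},
  ],
  claw=0.62,
)

```text
time: 9.2
eef_pos: [0.4709, 0.25, 0.0097]
tool_rot: [0.082, 3.14, 0.0]
wrist_force: [1.3, 1.0, -0.2]
finger_gap: 0.0529
grasp_force: 0.0
```

arm_command(
  deltas=[
    {"delta_pos": [0,0,0],"dr": [0,0,0]},
    {"delta_pos": [0,0,0],"dr": [0,0,0]},
    {"delta_pos": [0,0,0],"dr": [0,0,0]},
    {"delta_pos": [0,0,0],"dr": [0,0,0]},
    {"delta_pos": [0,0,0],"dr": [0,0,0]},
    {"delta_pos": [0,0,0],"dr": [0,0,0]},
  ],
  claw=0,
  squeeze=20,
)

```text
time: 9.8
eef_pos: [0.4711, 0.2502, 0.01]
tool_rot: [0.081, 3.139, 0.001]
wrist_force: [0.4, -1.7, 7.6]
finger_gap: 0.0322
grasp_force: 20.4
```

arm_command(
  deltas=[
    {"delta_pos": [0,0,-2],"dr": [0,0,0]},
    {"delta_pos": [0,0,-5],"dr": [0,0,0]},
    {"delta_pos": [0,0,-8],"dr": [0,0,0]},
    {"delta_pos": [-1,-3,-10],"dr": [0,0,0]},
    {"delta_pos": [-2,-7,-10],"dr": [0,0,0]},
    {"delta_pos": [-3.3,-11,-10],"dr": [0,0,0]},
    {"delta_pos": [-5,-15,-10],"dr": [0,0,0]},
    {"delta_pos": [-6.3,-19,-10],"dr": [0,0,0]},
    {"delta_pos": [-7,-21.5,-10],"dr": [0,0,0]},
    {"delta_pos": [-7.4,-22.6,-10],"dr": [0,0,0]},
    {"delta_pos": [-7.4,-22.6,-10],"dr": [0,0,0]},
    {"delta_pos": [-7.4,-22.6,-10],"dr": [0,0,0]},
    {"delta_pos": [-7.4,-22.6,-10],"dr": [0,0,0]},
  ],
)

```text
time: 11.1
eef_pos: [0.5325, 0.0217, 0.1093]
tool_rot: [-0.079, -3.14, -0.0]
wrist_force: [-1.0, 0.3, -2.2]
finger_gap: 0.0321
grasp_force: 21.1
```

Run:
```python
from h import *
c=arm.calibration('wrist'); im=snap('wrist','w3.png')[:,:,::-1]
for n in ['v_seat','v_left','v_right','jaw_post','v_fixture','roller_b']: print(n,[(np.round(d['centre'],4).tolist(),round(d['p'],2)) for d in arm.pinpoint(n,'wrist')[:2]])
s=arm.state();print(s['eef_pos'],s['tool_rot'],s['finger_gap'],s['wrist_force'])
a=rect(im,c,.405,.605,-.045,.085,.012)
o=np.zeros((600,800,3),np.uint8); o[:600,:390]=a[:600,:390]; o[:307,390:]=cv2.resize(im,(410,307))
cv2.imwrite('pics/r3.png',o)
```

```text
v_seat []
v_left []
v_right []
jaw_post [([0.4649, 0.0258, 0.0621], 0.91), ([0.3883, 0.1883, 0.0012], 0.28)]
v_fixture [([0.5133, 0.0214, -0.0001], 0.71)]
roller_b [([0.5334, 0.0209, 0.0965], 0.69), ([0.5012, 0.1717, 0.0026], 0.66)]
[0.53282451 0.02081775 0.10927225] [-8.04495783e-02 -3.14051406e+00 -8.69951381e-06] 0.0320450307351857 [ 0.28662187 -0.50171762 -2.01559515]
```

View pics/r3.png

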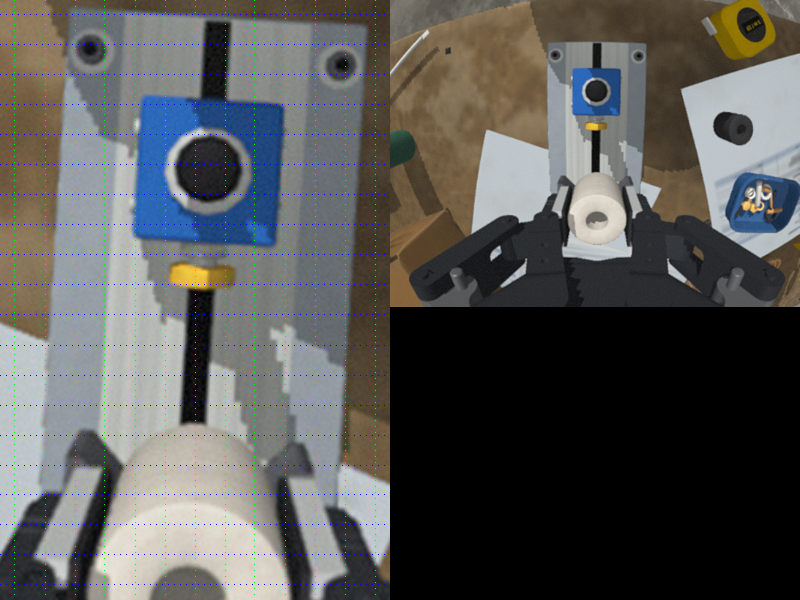

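The roller is held over the bed. The pad face, at row 287, is about 14 mm ahead of the block and well clear of the place spot. Lowering now.

arm_command(
  deltas=[
    {"delta_pos": [0,-0.04,2.5],"dr": [0,0,0]},
    {"delta_pos": [0,-0.04,5],"dr": [0,0,0]},
    {"delta_pos": [0,-0.04,7],"dr": [0,0,0]},
    {"delta_pos": [0,-0.04,8],"dr": [0,0,0]},
    {"delta_pos": [0,-0.04,8.4],"dr": [0,0,0]},
    {"delta_pos": [0,-0.04,8.6],"dr": [0,0,0]},
    {"delta_pos": [0,-0.04,8.65],"dr": [0,0,0]},
    {"delta_pos": [0,-0.04,8.65],"dr": [0,0,0]},
    {"delta_pos": [0,-0.04,8.65],"dr": [0,0,0]},
  ],
)

```text
time: 12.35
eef_pos: [0.5332, 0.0201, 0.0233]
tool_rot: [0.081, 3.14, -0.0]
wrist_force: [-0.7, 0.7, -1.8]
finger_gap: 0.0324
grasp_force: 21.1
```

arm_command(
  deltas=[
    {"delta_pos": [0,0,0.04],"dr": [0,0,0]},
    {"delta_pos": [0,0,0.08],"dr": [0,0,0]},
    {"delta_pos": [0,0,0.08],"dr": [0,0,0]},
  ],
)

```text
time: 12.65
eef_pos: [0.5329, 0.0201, 0.022]
tool_rot: [0.081, 3.14, -0.0]
wrist_force: [-0.1, 0.4, -1.2]
finger_gap: 0.0323
grasp_force: 21.2
```

arm_command(
  deltas=[
    {"delta_pos": [0,0,0.04],"dr": [0,0,0]},
    {"delta_pos": [0,0,0.04],"dr": [0,0,0]},
  ],
)

```text
time: 12.85
eef_pos: [0.5329, 0.0201, 0.022]
tool_rot: [0.081, 3.14, -0.0]
wrist_force: [-2.6, 0.2, 7.5]
finger_gap: 0.0324
grasp_force: 22.1
```

arm_command(
  deltas=[
    {"delta_pos": [0,0,0],"dr": [0,0,0]},
    {"delta_pos": [0,0,0],"dr": [0,0,0]},
    {"delta_pos": [0,0,0],"dr": [0,0,0]},
    {"delta_pos": [0,0,0],"dr": [0,0,0]},
    {"delta_pos": [0,0,-1],"dr": [0,0,0]},
    {"delta_pos": [0,0,-4],"dr": [0,0,0]},
    {"delta_pos": [0,0,-8],"dr": [0,0,0]},
    {"delta_pos": [0,0,-10],"dr": [0,0,0]},
    {"delta_pos": [3,0,-11],"dr": [0,0,0]},
    {"delta_pos": [6,0.1,-11],"dr": [0,0,0]},
    {"delta_pos": [7.1,0.1,-11],"dr": [0,0,0]},
    {"delta_pos": [7.1,0.1,-11],"dr": [0,0,0]},
    {"delta_pos": [7.1,0.1,-11],"dr": [0,0,0]},
  ],
  claw=1,
)

```text
time: 14.15
eef_pos: [0.4632, 0.0247, 0.132]
tool_rot: [0.081, 3.139, -0.0]
wrist_force: [0.8, 1.4, -0.4]
finger_gap: 0.0855
grasp_force: 0.0
```

Run:
```python
from h import *
c=arm.calibration('wrist'); im=snap('wrist','w4.png')[:,:,::-1]
for n in ['v_seat','jaw_post','roller_b']: print(n,[(np.round(d['centre'],4).tolist(),round(d['p'],2)) for d in arm.pinpoint(n,'wrist')[:2]])
s=arm.state();print(s['eef_pos'],s['tool_rot'],s['finger_gap'],s['wrist_force'])
a=rect(im,c,.405,.605,-.045,.085,.012)
o=np.zeros((600,800,3),np.uint8); o[:600,:390]=a[:600,:390]; o[:307,390:]=cv2.resize(im,(410,307))
b=rect(im,c,.5,.585,-.025,.065,.050); o[320:575,390:660]=b[:255,:270]
cv2.imwrite('pics/r4.png',o)
```

```text
v_seat [([0.5579, 0.0224, 0.0079], 0.76)]
jaw_post [([0.4684, 0.0264, 0.0597], 0.89)]
roller_b [([0.4992, 0.1722, 0.0027], 0.82), ([0.5331, 0.015, 0.0106], 0.8)]
[0.46292416 0.02467331 0.13147913] [ 8.12225939e-02  3.14016630e+00 -7.22826545e-05] 0.08524365244469273 [-0.26269969 -0.39067755 -1.01950843]
```

View pics/r4.png

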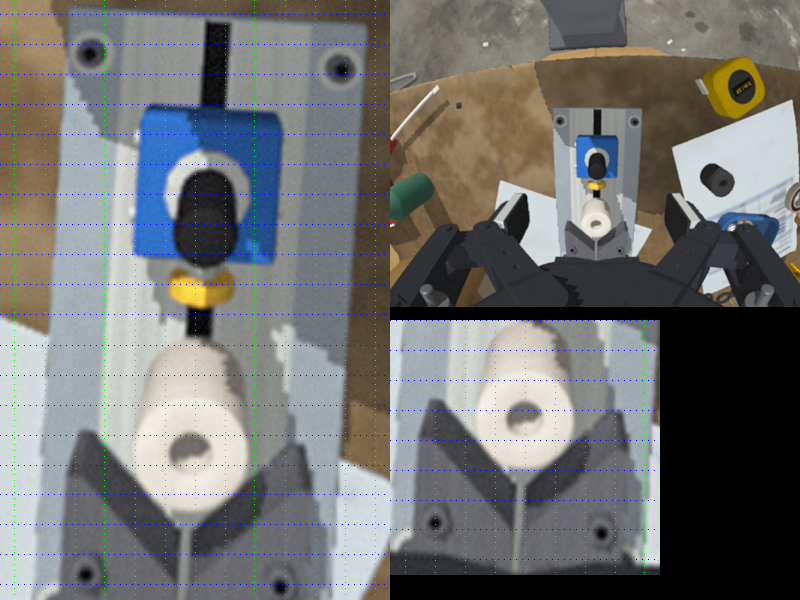

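The roller stands upright and on the slide axis, with its top centre at (524,418) in the inset, world (0.5327, 0.0197). Now to grip the post.

arm_command(
  deltas=[
    {"delta_pos": [0.1,0.03,2],"dr": [0,0,0]},
    {"delta_pos": [0.1,0.03,4.5],"dr": [0,0,0]},
    {"delta_pos": [0.1,0.03,6.5],"dr": [0,0,0]},
    {"delta_pos": [0.1,0.03,8],"dr": [0,0,0]},
    {"delta_pos": [0.1,0.03,8.6],"dr": [0,0,0]},
    {"delta_pos": [0.1,0.03,8.6],"dr": [0,0,0]},
    {"delta_pos": [0.1,0.03,8.6],"dr": [0,0,0]},
  ],
)

```text
time: 15.05
eef_pos: [0.4614, 0.0251, 0.046]
tool_rot: [0.081, 3.14, -0.0]
wrist_force: [-0.1, -0.3, -0.1]
finger_gap: 0.0854
grasp_force: 0.0
```

arm_command(
  deltas=[
    {"delta_pos": [0,0,0],"dr": [0,0,0]},
    {"delta_pos": [0,0,0],"dr": [0,0,0]},
    {"delta_pos": [0,0,0],"dr": [0,0,0]},
    {"delta_pos": [0,0,0],"dr": [0,0,0]},
    {"delta_pos": [0,0,0],"dr": [0,0,0]},
    {"delta_pos": [0,0,0],"dr": [0,0,0]},
    {"delta_pos": [0,0,0],"dr": [0,0,0]},
    {"delta_pos": [0,0,0],"dr": [0,0,0]},
  ],
  claw=0,
  squeeze=40,
)

```text
time: 15.85
eef_pos: [0.4611, 0.0248, 0.0459]
tool_rot: [0.081, 3.14, -0.001]
wrist_force: [-1.6, -4.5, 7.2]
finger_gap: 0.0159
grasp_force: 38.8
```

arm_command(
  deltas=[
    {"delta_pos": [-0.1,-0.02,0],"dr": [0,0,0]},
    {"delta_pos": [-0.25,-0.02,0],"dr": [0,0,0]},
    {"delta_pos": [-0.4,-0.02,0],"dr": [0,0,0]},
    {"delta_pos": [-0.55,-0.02,0],"dr": [0,0,0]},
    {"delta_pos": [-0.7,-0.02,0],"dr": [0,0,0]},
    {"delta_pos": [-0.85,-0.02,0],"dr": [0,0,0]},
    {"delta_pos": [-1.0,-0.02,0],"dr": [0,0,0]},
    {"delta_pos": [-1.15,-0.02,0],"dr": [0,0,0]},
    {"delta_pos": [-1.3,-0.02,0],"dr": [0,0,0]},
    {"delta_pos": [-1.45,-0.02,0],"dr": [0,0,0]},
    {"delta_pos": [-1.6,-0.02,0],"dr": [0,0,0]},
    {"delta_pos": [-1.75,-0.02,0],"dr": [0,0,0]},
    {"delta_pos": [-1.9,-0.02,0],"dr": [0,0,0]},
    {"delta_pos": [-2.05,-0.02,0],"dr": [0,0,0]},
    {"delta_pos": [-2.2,-0.02,0],"dr": [0,0,0]},
    {"delta_pos": [-2.35,-0.02,0],"dr": [0,0,0]},
    {"delta_pos": [-2.5,-0.02,0],"dr": [0,0,0]},
    {"delta_pos": [-2.65,-0.02,0],"dr": [0,0,0]},
  ],
)

```text
time: 17.65
eef_pos: [0.486, 0.0233, 0.0458]
tool_rot: [-0.081, -3.138, 0.001]
wrist_force: [-9.7, -6.1, 14.5]
finger_gap: 0.0159
grasp_force: 39.7
```

arm_command(
  deltas=[
    {"delta_pos": [-0.1,-0.02,-0.03],"dr": [0,0,0]},
    {"delta_pos": [-0.2,-0.04,-0.03],"dr": [0,0,0]},
    {"delta_pos": [-0.3,-0.04,-0.03],"dr": [0,0,0]},
    {"delta_pos": [-0.4,-0.04,-0.03],"dr": [0,0,0]},
    {"delta_pos": [-0.5,-0.04,-0.03],"dr": [0,0,0]},
    {"delta_pos": [-0.6,-0.04,-0.03],"dr": [0,0,0]},
    {"delta_pos": [-0.7,-0.04,-0.03],"dr": [0,0,0]},
    {"delta_pos": [-0.8,-0.04,-0.03],"dr": [0,0,0]},
  ],
)

```text
time: 18.45
eef_pos: [0.4937, 0.0227, 0.0459]
tool_rot: [-0.081, -3.137, 0.0]
wrist_force: [-9.8, -2.3, 10.0]
finger_gap: 0.0155
grasp_force: 39.4
```

arm_command(
  deltas=[
    {"delta_pos": [-0.08,0,0],"dr": [0,0,0]},
    {"delta_pos": [-0.16,0,0],"dr": [0,0,0]},
    {"delta_pos": [-0.24,0,0],"dr": [0,0,0]},
    {"delta_pos": [-0.32,0,0],"dr": [0,0,0]},
    {"delta_pos": [-0.4,0,0],"dr": [0,0,0]},
    {"delta_pos": [-0.48,0,0],"dr": [0,0,0]},
    {"delta_pos": [-0.55,0,0],"dr": [0,0,0]},
  ],
)

```text
time: 19.15
eef_pos: [0.4992, 0.0224, 0.0459]
tool_rot: [-0.081, -3.137, 0.0]
wrist_force: [-9.3, -2.5, 8.9]
finger_gap: 0.0156
grasp_force: 39.4
```

arm_command(
  deltas=[
    {"delta_pos": [-0.02,0,0],"dr": [0,0,0]},
    {"delta_pos": [-0.04,0,0],"dr": [0,0,0]},
    {"delta_pos": [-0.06,0,0],"dr": [0,0,0]},
    {"delta_pos": [-0.08,0,0],"dr": [0,0,0]},
    {"delta_pos": [-0.1,0,0],"dr": [0,0,0]},
  ],
)

```text
time: 19.65
eef_pos: [0.5002, 0.0223, 0.0459]
tool_rot: [-0.081, -3.137, 0.0]
wrist_force: [-9.6, -3.1, 10.0]
finger_gap: 0.0158
grasp_force: 39.4
```

arm_command(
  deltas=[
    {"delta_pos": [-0.03,0,0],"dr": [0,0,0]},
    {"delta_pos": [-0.06,0,0],"dr": [0,0,0]},
    {"delta_pos": [-0.09,0,0],"dr": [0,0,0]},
    {"delta_pos": [-0.12,0,0],"dr": [0,0,0]},
    {"delta_pos": [-0.15,0,0],"dr": [0,0,0]},
    {"delta_pos": [-0.18,0,0],"dr": [0,0,0]},
  ],
)

```text
time: 20.25
eef_pos: [0.5019, 0.0222, 0.0458]
tool_rot: [-0.081, -3.137, 0.0]
wrist_force: [-9.7, -2.5, 9.9]
finger_gap: 0.0158
grasp_force: 39.4
```

arm_command(
  deltas=[
    {"delta_pos": [-0.02,0,0],"dr": [0,0,0]},
    {"delta_pos": [-0.04,0,0],"dr": [0,0,0]},
    {"delta_pos": [-0.06,0,0],"dr": [0,0,0]},
    {"delta_pos": [-0.08,0,0],"dr": [0,0,0]},
    {"delta_pos": [-0.1,0,0],"dr": [0,0,0]},
  ],
)

```text
time: 20.75
eef_pos: [0.5029, 0.0221, 0.0458]
tool_rot: [-0.081, -3.137, 0.0]
wrist_force: [-9.5, -3.4, 9.4]
finger_gap: 0.0157
grasp_force: 39.4
```

arm_command(
  deltas=[
    {"delta_pos": [-0.015,0,0],"dr": [0,0,0]},
    {"delta_pos": [-0.03,0,0],"dr": [0,0,0]},
    {"delta_pos": [-0.045,0,0],"dr": [0,0,0]},
    {"delta_pos": [-0.06,0,0],"dr": [0,0,0]},
  ],
)

```text
time: 21.15
eef_pos: [0.5035, 0.0221, 0.0459]
tool_rot: [-0.081, -3.137, 0.0]
wrist_force: [-9.3, -4.4, 10.2]
finger_gap: 0.016
grasp_force: 39.4
```

arm_command(
  deltas=[
    {"delta_pos": [-0.015,0,0],"dr": [0,0,0]},
    {"delta_pos": [-0.03,0,0],"dr": [0,0,0]},
    {"delta_pos": [-0.045,0,0],"dr": [0,0,0]},
    {"delta_pos": [-0.06,0,0],"dr": [0,0,0]},
  ],
)

```text
time: 21.55
eef_pos: [0.5041, 0.0221, 0.0458]
tool_rot: [-0.081, -3.137, 0.0]
wrist_force: [-9.4, -5.0, 8.8]
finger_gap: 0.0158
grasp_force: 39.4
```

arm_command(
  deltas=[
    {"delta_pos": [-0.015,-0.02,0],"dr": [0,0,0]},
    {"delta_pos": [-0.03,-0.03,0],"dr": [0,0,0]},
    {"delta_pos": [-0.045,-0.03,0],"dr": [0,0,0]},
    {"delta_pos": [-0.06,-0.03,0],"dr": [0,0,0]},
  ],
)

```text
time: 21.95
eef_pos: [0.5047, 0.022, 0.0458]
tool_rot: [-0.081, -3.137, -0.0]
wrist_force: [-9.7, -0.8, 9.8]
finger_gap: 0.0156
grasp_force: 39.4
```

arm_command(
  deltas=[
    {"delta_pos": [-0.015,0,0],"dr": [0,0,0]},
    {"delta_pos": [-0.03,0,0],"dr": [0,0,0]},
    {"delta_pos": [-0.045,0,0],"dr": [0,0,0]},
    {"delta_pos": [-0.06,0,0],"dr": [0,0,0]},
  ],
)

```text
time: 22.35
eef_pos: [0.5053, 0.022, 0.0458]
tool_rot: [-0.081, -3.137, -0.0]
wrist_force: [-9.5, -0.2, 10.3]
finger_gap: 0.0157
grasp_force: 39.4
```

arm_command(
  deltas=[
    {"delta_pos": [-0.015,0,0],"dr": [0,0,0]},
    {"delta_pos": [-0.03,0,0],"dr": [0,0,0]},
    {"delta_pos": [-0.045,0,0],"dr": [0,0,0]},
    {"delta_pos": [-0.06,0,0],"dr": [0,0,0]},
  ],
)

```text
time: 22.75
eef_pos: [0.5059, 0.0219, 0.0459]
tool_rot: [-0.081, -3.137, -0.0]
wrist_force: [-8.7, -0.5, 9.2]
finger_gap: 0.016
grasp_force: 39.4
```

arm_command(
  deltas=[
    {"delta_pos": [-0.015,0,0],"dr": [0,0,0]},
    {"delta_pos": [-0.03,0,0],"dr": [0,0,0]},
    {"delta_pos": [-0.045,0,0],"dr": [0,0,0]},
    {"delta_pos": [-0.06,0,0],"dr": [0,0,0]},
  ],
)

```text
time: 23.15
eef_pos: [0.5064, 0.0219, 0.0459]
tool_rot: [-0.081, -3.137, -0.0]
wrist_force: [-10.3, -0.1, 11.9]
finger_gap: 0.0158
grasp_force: 39.5
```

arm_command(
  deltas=[
    {"delta_pos": [-0.01,0,0],"dr": [0,0,0]},
    {"delta_pos": [-0.02,0,0],"dr": [0,0,0]},
    {"delta_pos": [-0.03,0,0],"dr": [0,0,0]},
  ],
)

```text
time: 23.45
eef_pos: [0.5064, 0.0219, 0.0458]
tool_rot: [-0.081, -3.137, -0.0]
wrist_force: [-11.1, 0.1, 11.4]
finger_gap: 0.0157
grasp_force: 39.6
```

arm_command(
  deltas=[
    {"delta_pos": [-0.01,0,0],"dr": [0,0,0]},
    {"delta_pos": [-0.02,0,0],"dr": [0,0,0]},
    {"delta_pos": [-0.03,0,0],"dr": [0,0,0]},
  ],
)

```text
time: 23.75
eef_pos: [0.5065, 0.0219, 0.0458]
tool_rot: [-0.081, -3.136, -0.0]
wrist_force: [-11.4, -0.6, 13.6]
finger_gap: 0.0157
grasp_force: 39.7
```

arm_command(
  deltas=[
    {"delta_pos": [-0.02,0,0],"dr": [0,0,0]},
    {"delta_pos": [-0.04,0,0],"dr": [0,0,0]},
    {"delta_pos": [-0.04,0,0],"dr": [0,0,0]},
  ],
)

```text
time: 24.05
eef_pos: [0.5065, 0.0219, 0.0458]
tool_rot: [-0.081, -3.136, -0.0]
wrist_force: [-14.2, 0.0, 15.0]
finger_gap: 0.016
grasp_force: 39.9
```

arm_command(
  deltas=[
    {"delta_pos": [-0.015,0,0],"dr": [0,0,0]},
    {"delta_pos": [-0.03,0,0],"dr": [0,0,0]},
    {"delta_pos": [-0.03,0,0],"dr": [0,0,0]},
  ],
)

```text
time: 24.35
eef_pos: [0.5065, 0.0219, 0.0458]
tool_rot: [-0.081, -3.135, -0.0]
wrist_force: [-14.8, 0.0, 16.5]
finger_gap: 0.0161
grasp_force: 40.1
```

Run:
```python
from h import *
f=[]
for n in range(6): arm.get_image('scene'); f.append(arm.state()['wrist_force'])
print(np.mean(f,0),np.std(f,0))
```

```text
[-15.23824803  -0.97294353  16.83047037] [0.44605821 0.21554651 0.69872883]
```

arm_command(
  deltas=[
    {"delta_pos": [-0.015,0,0],"dr": [0,0,0]},
    {"delta_pos": [-0.03,0,0],"dr": [0,0,0]},
    {"delta_pos": [-0.03,0,0],"dr": [0,0,0]},
    {"delta_pos": [-0.03,0,0],"dr": [0,0,0]},
  ],
)

```text
time: 25.05
eef_pos: [0.5066, 0.0219, 0.0458]
tool_rot: [-0.081, -3.135, -0.0]
wrist_force: [-17.5, -0.6, 16.7]
finger_gap: 0.0158
grasp_force: 40.2
```

Run:
```python
from h import *
f=[]
for n in range(6): im=arm.get_image('wrist'); f.append(arm.state()['wrist_force'])
print(np.mean(f,0),np.std(f,0)); cv2.imwrite('pics/w5.png',im[:,:,::-1])
```

```text
[-16.66847364  -0.82308734  18.04127504] [0.60389125 0.2765087  0.69782016]
```

arm_command(
  deltas=[
    {"delta_pos": [0,0,0],"dr": [0,0,0]},
    {"delta_pos": [0,0,0],"dr": [0,0,0]},
    {"delta_pos": [0,0,0],"dr": [0,0,0]},
    {"delta_pos": [0,0,0],"dr": [0,0,0]},
    {"delta_pos": [0,0,0],"dr": [0,0,0]},
    {"delta_pos": [0,0,-1.5],"dr": [0,0,0]},
    {"delta_pos": [0,0,-4],"dr": [0,0,0]},
    {"delta_pos": [0,0,-7],"dr": [0,0,0]},
    {"delta_pos": [0,0,-10],"dr": [0,0,0]},
    {"delta_pos": [3,0,-13],"dr": [0,0,0]},
    {"delta_pos": [6,0,-15],"dr": [0,0,0]},
    {"delta_pos": [6,0,-15],"dr": [0,0,0]},
    {"delta_pos": [6,0,-15],"dr": [0,0,0]},
  ],
  claw=1,
)

```text
time: 26.65
eef_pos: [0.4501, 0.0248, 0.1964]
tool_rot: [0.081, 3.139, -0.0]
wrist_force: [1.1, 0.1, -0.5]
finger_gap: 0.0855
grasp_force: 0.0
```

Run:
```python
from h import *
c=arm.calibration('wrist'); im=snap('wrist','w6.png')[:,:,::-1]
for n in ['v_seat','jaw_post','roller_b']: print(n,[(np.round(d['centre'],4).tolist(),round(d['p'],2)) for d in arm.pinpoint(n,'wrist')[:2]])
s=arm.state();print(s['time'],s['eef_pos'],s['finger_gap'],s['wrist_force'])
a=rect(im,c,.405,.605,-.045,.085,.012)
o=np.zeros((600,800,3),np.uint8); o[:600,:390]=a[:600,:390]; o[:307,390:]=cv2.resize(im,(410,307))
b=rect(im,c,.52,.605,-.025,.065,.050); o[320:575,390:660]=b[:255,:270]
cv2.imwrite('pics/r6.png',o)
```

```text
v_seat [([0.5588, 0.0186, 0.0098], 0.89)]
jaw_post [([0.5118, 0.0249, 0.0596], 0.59)]
roller_b [([0.499, 0.1719, 0.0045], 0.76), ([0.5589, 0.0201, 0.0071], 0.67)]
26.85 [0.45041551 0.02475454 0.19525145] 0.08562354154900283 [ 0.33746566 -0.34997948 -0.30910616]
```

View pics/r6.png

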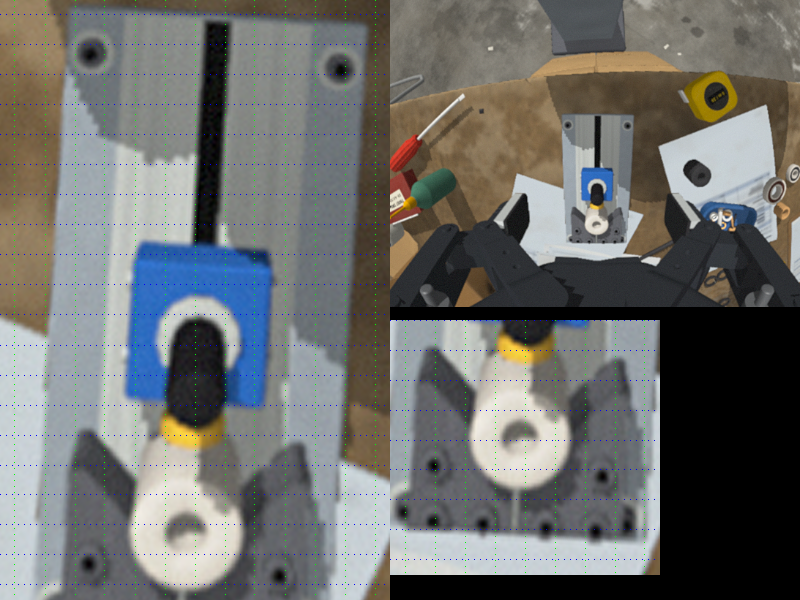

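The roller stands upright in the V with its top centre at (520,437), world (0.559, 0.018), which matches the seat. The pad is against it and the gripper is clear.

```bash
python3 -c "
from rig import arm
print(arm.finish_job())"
```

```text
the job is handed in; nothing more can be done
None
```

The bright roller is upright and home in the V, clamped by the jaw at an estimated 8 N (wrist reading of about 16.7 N less the 8 N drag). The gripper is clear, and I handed the job in at about 27 s with the black roller, oil bottle and tape measure left alone.

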